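# Take the dial meter off its keyhole studs and stand it among the drying blocks

## Task

Two grey units hang by keyholes on the low plywood panel. Take down the humidity meter, the one with the round dial and the square vent head on top: slide it up until its studs are in the wide lower ends of its keyholes, then draw it straight off the panel. Stand it upright on the drying board, in the middle of the bare patch that the six clay blocks surround, and leave the other unit hanging where it is.

Things in the scene. Friction and masses are not known exactly. Their poses are not given: they have to be found in the camera images.
- meter_head (a point): Centre of the meter's vent head, the grip: grey block 36 mm wide (y) x 30 deep (x) x 60 high, centred on a case 64 (y) x 44 (x) x 100 high; meter's underside 130 mm below this point. x points out of its front (round dial, 56 mm across), away from the panel; z up. 0.25-0.5 kg. Slid 21 mm up (15-27 will do) its studs are in the wide keyhole ends; it then comes off along its +x, clear after 9 mm, 40 is safe.
- stud_panel: Fixed upright plywood panel, 280 mm wide (y), 12 thick (x), top 175 mm above the table. Origin: on the table under its middle. +x points out of the face where the units hang (away from the robot, turned up to 15 degrees). Two places, at y = 72 and -72 mm, each two steel studs 30 mm apart, 150 mm up, heads 14 mm across, reaching 9 mm from the face. Hung units: underside 70 mm up, centre 28 mm in +x.
- counter_mid (a point): Centre of the other hanging unit, a counter that must stay: plain grey case with a flat top and a rectangular display, 64 mm wide (y) x 44 deep (x) x 100 high, top 50 mm above this point, no head on top. It hangs on the same panel, 144 mm beside the meter; which side varies.
- bare_patch (a point): Centre of the bare patch, on the top face of the grey drying board (fixed, 300 x 310 mm, top 12 mm above the table). Six loose clay blocks, 54 mm across and 40 mm high, stand round it, centres about 110 mm away: some 75 mm free all round. z up.
Not all that is in view belongs to the job. Leave any yellow look-alike of the part that bears meter_head alone.

How it is judged:
On the way, in this order (a step that is already met when the one before it is completed fails the run):
1. the meter is slid up on its studs, to the wide ends of its keyholes (z of meter_head in the frame of stud_panel between 0.212 and 0.24 m and x of meter_head in the frame of stud_panel below 0.04 m), for 0.05 s.
2. the meter is off its studs, clear in front of the panel (x of meter_head in the frame of stud_panel above 0.045 m), for 0.05 s.
At the end, for the whole second after the job is handed in: The meter stands upright (within 7 degrees) on the drying board, with its head's centre within 30 mm, seen from above, of the middle of the bare patch and 122 to 138 mm above the board; the counter is within 20 mm of where it hung (horizontal distance between meter_head and bare_patch below 0.03 m and z of meter_head in the frame of bare_patch between 0.122 and 0.138 m and angle between meter_head's own z axis and vertical below 0.12 rad and distance of counter_mid from where it was at the start of the episode below 0.02 m); the robot touches nothing.
It fails at once if the other hanging unit is knocked off or shifted by more than 20 mm (not (distance of counter_mid from where it was at the start of the episode below 0.02 m)).
It also fails if it takes over 42 s, if anything falls off the work surface, if the arm or the gripper's body presses on something with over 40 N, if the wrist force passes 120 N, or if a joint passes its speed limit or range.

## Robot

A 6-joint arm with a two-finger parallel gripper is mounted at the origin on the work surface. World frame = base frame: x ahead of the robot, y to its left, z up, the work surface at z = 0. Lengths are in m, angles in rad, forces in N, time in s.
With the tool pointing down it reaches from about 0.375 to 0.975 m from the base axis. Payload 3.8 kg.
Tool frame: the origin (TCP) lies on the centre line of the jaws, within the pads' length; the fingertips stand 17 mm ahead of it and the grasp point (between the pads) lies 2 mm behind it (bot.tip_extent is the distance from the TCP to the fingertips, in m); z points along the fingers, y is the line along which they close (so a half turn about z gives the same grasp; the last joint's range is limited). The gripper opens to 85 mm and grips with 20 to 120 N. Pads are 22 mm wide; open, the fingers measure 114 mm over their backs; the gripper's body (76 mm by 85 mm) begins 54 mm behind the grasp point. The pads swing forward as they close: fully open they stand 13 mm farther back than shut.
Start: joints at [-1.218, 0.264, 1.604, -0, 1.274, -0.037], TCP at [0.256, -0.624, 0.248] pointing down, gripper open.
Joint ranges: [-2.63, 2.63], [-0.94, 2.18], [0.31, 2.57], [-1.31, 4.45], [0, 2.66], [-2.55, 2.55]. Speed limits (rad/s): [2.57, 2.57, 3.14, 3.14, 3.14, 3.14].

## Interface

Orientations are given as a rotation vector (axis times angle).
In Python, from workcell import readout, read_camera, finish_job, bot gives the robot as it stands.
- The arm moves only by the tool jog_arm, never from a script. Its argument "deltas" is one flat list of numbers, 7 for each row, row after row: the shift along the tool's x, y, z in m, then the turn, a rotation vector about the tool's x, y, z in degrees, then the gripper command: -1 is shut, 1 is fully open, values between are in proportion. A call has 1 to 8 rows; each row is the pose to reach, as a shift and turn from the pose commanded when the call began, along the tool's axes at that moment; what a row does not reach only later rows make up. A row lasts 1/10 s, in which the tool goes at most 50 mm and 8.59 degrees, less where a joint would pass 70% of its speed; a pose out of reach is approached as far as the arm can. A call with a gripper value outside its range is refused whole. The fingers move at their own pace and stop on an object; "squeeze" is the grip in N (left out, the last holds). Time passes only in rows, so rows that repeat a pose let the fingers close. It gives the time, the measured TCP pose, the force, the opening and the grip force at its end, in the units of the state.
- readout.read_state(): the state, without advancing time (a new reading comes with each control period).
- read_camera(name): name is "scene" or "top" or "wrist"; returns a dict with "color" (400x640x3 uint8, blue, green, red), "fx", "fy", "cx", "cy" (pixels), "origin" and "attitude" of the camera in the world. Camera axes: x right, y down, z forward; pixel columns grow to the right and rows downward; lengths in m; the calibration is good to about 2 mm. A picture is of the moment at which its call begins. There is no depth.
- finish_job(): hands the job in; it is judged then, once.
The state is a dict: "time": time; "q": joint angles; "joint_vel": joint speeds; "joint_torque": joint torques, N m; "tool_pos": TCP position; "tcp_rot": TCP orientation; "wrist_force": force on the tool from outside, world axes, zero at the start; "torque": the same for the moment, N m; "width": opening from 0.0 (shut) to 1.0 (fully open); "grip_force": force on a finger pad.
Only numpy, scipy, OpenCV 4.12 (cv2) and the standard library are available. Lean on these libraries where they do the work, as an engineer would, in place of code of your own. Each camera call takes 0.05 s, during which the arm holds its last target. There are 200 camera calls.

## Working session

There is one attempt and no reset: what is moved stays moved. The work goes in short steps, Python scripts to look and compute and a tool call to move; the robot and the scene stay as the last step left them, time stands still between calls to the robot, and variables do not carry over. Pictures are saved under pics/ and viewed, at most 10 in all, crops included, and the job is handed in when it is done.

Besides the shell and the picture viewer there is one more tool, called after "Emit:" by a JSON object that holds its "op" and its "data", one argument or row to a line. jog_arm: Moves the arm, as the interface text tells. Its arguments: {"type":"object","properties":{"deltas":{"type":"array"},"squeeze":{"type":"number"}},"required":["deltas"]}

```bash
mkdir -p pics; cat > h.py <<'E'
import numpy as np, cv2, pickle
from scipy.spatial.transform import Rotation as R
def att(c):
    a=np.array(c['attitude'],float)
    return a if a.shape==(3,3) else (R.from_rotvec(a).as_matrix() if a.size==3 else R.from_quat(a).as_matrix())
def ray(c,u,v):
    return att(c)@np.array([(u-c['cx'])/c['fx'],(v-c['cy'])/c['fy'],1.])
def onz(c,u,v,z):
    d=ray(c,u,v);o=np.array(c['origin']);return o+d*(z-o[2])/d[2]
def proj(c,p):
    q=att(c).T@(np.array(p)-np.array(c['origin']));return np.array([c['fx']*q[0]/q[2]+c['cx'],c['fy']*q[1]/q[2]+c['cy']])
def tri(obs):
    A=np.zeros((3,3));b=np.zeros(3)
    for c,u,v in obs:
        d=ray(c,u,v);d/=np.linalg.norm(d);P=np.eye(3)-np.outer(d,d);A+=P;b+=P@np.array(c['origin'])
    return np.linalg.solve(A,b)
E
python3 - <<'E'
from workcell import *
from h import *
print(readout.read_state())
for n in('scene','top'):
    c=read_camera(n);pickle.dump(c,open(n+'0.pkl','wb'));cv2.imwrite(f'pics/{n}0.png',c['color'])
    print(n,c['fx'],c['fy'],c['cx'],c['cy'],c['origin'],c['attitude'])
E
```

```text
{'time': 0.0, 'q': array([-1.21792499e+00,  2.64736530e-01,  1.60539035e+00,  1.04812957e-05,
        1.27369882e+00, -3.68918030e-02]), 'joint_vel': array([ 0.00047392, -0.00031757, -0.00099342,  0.00038174, -0.00126449,
       -0.00113449]), 'joint_torque': array([ 1.52395474e-03, -5.15103328e+01, -3.67310214e+01, -1.03475790e-05,
        1.26638927e-02, -4.22573908e-05]), 'tool_pos': array([ 0.25624351, -0.62371393,  0.24696436]), 'tcp_rot': array([-3.07996008e+00, -6.07938404e-01,  5.35954138e-04]), 'wrist_force': array([-0.47180496, -0.24517196, -0.03236045]), 'torque': array([-0.02755305,  0.02806952,  0.0223617 ]), 'grip_force': 0.0, 'width': 0.9990478985822965}
scene 390.17755974521197 390.17755974521197 320.1174635992902 202.6182311869079 [ 0.98100711 -0.87210791  0.87266395] [-2.20668648 -0.51758511  0.26830247]
top 368.6173846364037 368.6173846364037 316.221513596974 204.01019961876293 [ 0.38904681 -0.09351516  1.04771584] [-2.13484055  2.10986461 -0.16146207]
```

View pics/scene0.png

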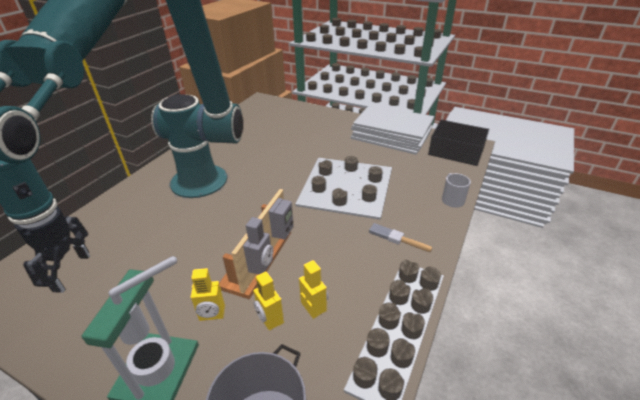

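View pics/top0.png

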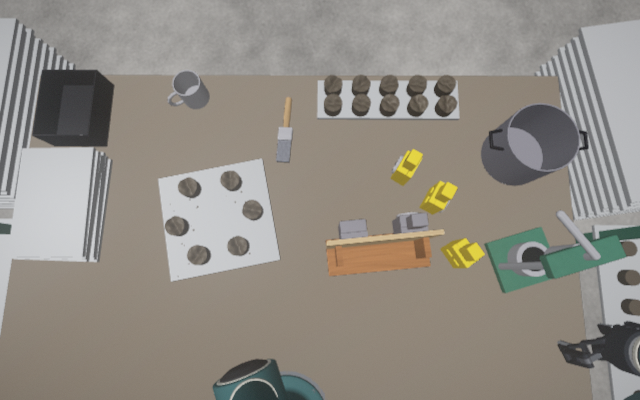

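The scene view shows the panel with two grey units: one at about (257,245) with a head and dial, the other at (283,218) with a flat top. Three yellow look-alikes stand at (207,297), (268,303) and (313,290). In the top view the headed unit is at (412,222) and the flat one at (353,230). The patch lies between the six blocks near (214,217). The grey, headed, dialled unit fits the description, so I'll confirm it in an enlarged crop.

```bash
python3 - <<'E'
from h import *
s=cv2.imread('pics/scene0.png')[180:300,215:305];t=cv2.imread('pics/top0.png')[200:280,320:450]
a=cv2.resize(s,None,fx=5,fy=5,interpolation=2)[:600];b=cv2.resize(t,None,fx=2.6,fy=2.6,interpolation=2)
o=np.zeros((600,800,3),np.uint8);o[:600,:450]=a;o[:b.shape[0],455:455+b.shape[1]]=b
t2=cv2.imread('pics/top0.png')[150:285,150:285];b2=cv2.resize(t2,None,fx=2.5,fy=2.5,interpolation=2);o[225:225+b2.shape[0],455:455+b2.shape[1]]=b2
cv2.imwrite('pics/crop.png',o)
E
```

```text
(no output)
```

View pics/crop.png

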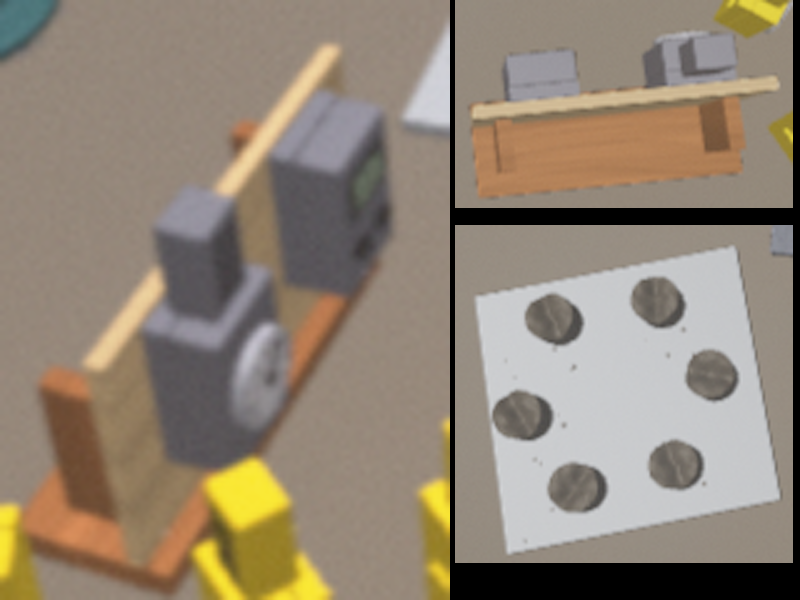

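The crop confirms it: the meter is the grey unit with the head and round dial, and the counter has the flat top and rectangular display. Next, the measurements.

```bash
python3 - <<'E'
from h import *
np.set_printoptions(precision=4,suppress=True)
t=pickle.load(open('top0.pkl','rb'));s=pickle.load(open('scene0.pkl','rb'))
T=lambda u,v:(320+(u-455)/2.6-.3,200+v/2.6-.3)
B=lambda u,v:(150+(u-455)/2.5-.3,150+(v-225)/2.5-.3)
S=lambda u,v:(215+u/5-.4,180+v/5-.4)
P=[onz(t,*T(*p),.175)[:2] for p in[(472,104),(777,77),(779,92),(474,121)]]
print('panel',P,np.linalg.norm(P[0]-P[1]))
e=P[0]-P[1];e/=np.linalg.norm(e)  # panel +y = left (world +y)
n=np.array([e[1],-e[0]]);m=(P[0]+P[1])/2
print('yaw',np.degrees(np.arctan2(n[1],n[0])),'frontmid',m)
for k in(72,-72):print(k,m+e*k/1000+n*.028)
h=[onz(t,*T(*p),.23)[:2] for p in[(680,42),(727,33),(736,65),(692,74)]];print('head',np.array(h),np.mean(h,0))
c=[onz(t,*T(*p),.17)[:2] for p in[(505,56),(575,49),(579,80),(507,87)]];print('counter',np.mean(c,0))
ht=tri([(t,*T(709,53.5)),(s,*S(198,211))]);print('head tri',ht)
print('scene proj of head top',[ (proj(s,[*x,.23])-[214.6,179.6])*5 for x in h])
b=np.array([onz(t,*B(*p),.012)[:2] for p in[(475,297),(735,247),(779,497),(508,552)]]);print('board',b,b.mean(0),np.linalg.norm(b-np.roll(b,1,0),axis=1))
k=np.array([onz(t,*B(*p),.045)[:2] for p in[(551,317),(656,300),(711,373),(675,464),(577,487),(521,415)]]);print('blocks',k,k.mean(0));
q=np.c_[2*k,np.ones(6)];x=np.linalg.lstsq(q,(k**2).sum(1),rcond=None)[0];print('circle',x[:2],np.sqrt(x[2]+x[:2]@x[:2]),np.linalg.norm(k-x[:2],axis=1))
E
```

```text
panel [array([ 0.4552, -0.0997]), array([ 0.4829, -0.3761]), array([ 0.4693, -0.3773]), array([ 0.4398, -0.1016])] 0.27785861974116977
yaw 5.735825911468579 frontmid [ 0.469  -0.2379]
72 [ 0.4897 -0.1635]
-72 [ 0.5041 -0.3068]
head [[ 0.5062 -0.2771]
 [ 0.5144 -0.3174]
 [ 0.4869 -0.3241]
 [ 0.4788 -0.2865]] [ 0.4966 -0.3013]
counter [ 0.4893 -0.1632]
head tri [ 0.4971 -0.3031  0.2242]
scene proj of head top [array([241.2245, 176.5815]), array([209.7668, 230.0144]), array([155.5474, 221.7308]), array([185.5443, 172.1142])]
board [[0.6395 0.3912]
 [0.7022 0.0898]
 [0.4137 0.0294]
 [0.3494 0.3288]] [0.5262 0.2098] [0.2967 0.3078 0.2948 0.3062]
blocks [[0.6092 0.2878]
 [0.6298 0.1706]
 [0.5475 0.105 ]
 [0.4469 0.14  ]
 [0.4208 0.2455]
 [0.4985 0.313 ]] [0.5255 0.2103]
circle [0.5282 0.2118] 0.10933006635566218 [0.1111 0.1097 0.1085 0.1084 0.1126 0.1055]
```

```bash
cat >> h.py <<'E'
def go(x,y,z,yaw):
    "deltas from measured pose to tool-down pose with tool x heading yaw (deg)"
    from workcell import readout
    s=readout.read_state();M=R.from_rotvec(s['tcp_rot'])
    c,n=np.cos(np.radians(yaw)),np.sin(np.radians(yaw))
    G=R.from_matrix(np.array([[c,n,0],[n,-c,0],[0,0,-1.]]))
    print('t',s['time'],'shift',np.round(M.inv().apply(np.array([x,y,z])-s['tool_pos']),4),'turn',np.round((M.inv()*G).as_rotvec(degrees=True),2))
E
python3 - <<'E'
from h import *
go(.256,-.624,.45,22.3);go(.5,-.304,.42,6)
E
```

```text
t 0.1 shift [-0.0003 -0.0003 -0.203 ] turn [-0.12 -0.    0.03]
t 0.1 shift [ 0.347  -0.2035 -0.1725] turn [-1.200e-01  1.000e-02  1.633e+01]
```

Emit:
{"op": "jog_arm", "data": {
  "deltas": [0, 0, -0.2, 0, 0, 0, 1, 0, 0, -0.2, 0, 0, 0, 1, 0, 0, -0.2, 0, 0, 0, 1, 0, 0, -0.2, 0, 0, 0, 1, 0.04, -0.024, -0.2, 0, 0, 2, 1, 0.08, -0.047, -0.2, 0, 0, 4, 1, 0.12, -0.07, -0.2, 0, 0, 6, 1, 0.16, -0.094, -0.2, 0, 0, 8, 1],
  "squeeze": 60
}}

```text
time: 0.9
tool_pos: [0.3694, -0.4752, 0.4477]
tcp_rot: [-3.117, -0.388, 0.0]
wrist_force: [0.4, -0.6, 0.3]
width: 1.001
grip_force: 0.0
```

```bash
python3 - <<'E'
from h import *
go(.5,-.304,.40,6)
E
```

```text
t 0.9 shift [ 0.1686 -0.1339  0.0478] turn [-0.04  0.01  8.2 ]
```

Emit:
{"op": "jog_arm", "data": {
  "deltas": [0.169, -0.134, 0, 0, 0, 8.2, 1, 0.169, -0.134, 0, 0, 0, 8.2, 1, 0.169, -0.134, 0, 0, 0, 8.2, 1, 0.169, -0.134, 0, 0, 0, 8.2, 1, 0.169, -0.134, 0, 0, 0, 8.2, 1, 0.169, -0.134, 0.048, 0, 0, 8.2, 1, 0.169, -0.134, 0.048, 0, 0, 8.2, 1, 0.169, -0.134, 0.048, 0, 0, 8.2, 1]
}}

```text
time: 1.7
tool_pos: [0.4983, -0.3048, 0.3985]
tcp_rot: [-3.135, -0.167, 0.006]
wrist_force: [0.7, -1.1, -0.0]
width: 0.998
grip_force: 0.0
```

```bash
python3 - <<'E'
from workcell import *
from h import *
c=read_camera('wrist');pickle.dump(c,open('w1.pkl','wb'));cv2.imwrite('pics/w1.png',c['color']);print(c['origin'],c['fx'],readout.read_state()['tool_pos'])
print([proj(c,p) for p in ([.5,-.304,.23],[.469,-.238,.175])])
E
```

```text
[ 0.58317107 -0.29602365  0.52412856] 322.6025250676506 [ 0.49925838 -0.30581628  0.40129481]
[array([320.74399802, 179.40105677]), array([259.99482312, 186.27170317])]
```

View pics/w1.png

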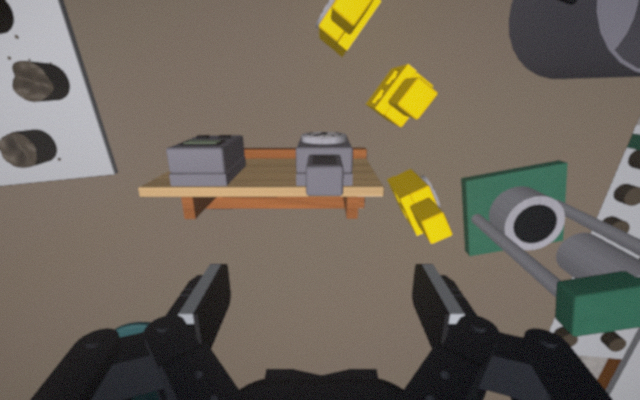

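The wrist view shows the meter head at about (325,175), the panel's top edge horizontal at rows 187–196 (so its yaw matches the tool), and the counter at (205,160). I'll enlarge the head.

```bash
python3 - <<'E'
from h import *
cv2.imwrite('pics/w1c.png',cv2.resize(cv2.imread('pics/w1.png')[120:220,280:400],None,fx=6,fy=6,interpolation=2))
E
```

```text
(no output)
```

View pics/w1c.png

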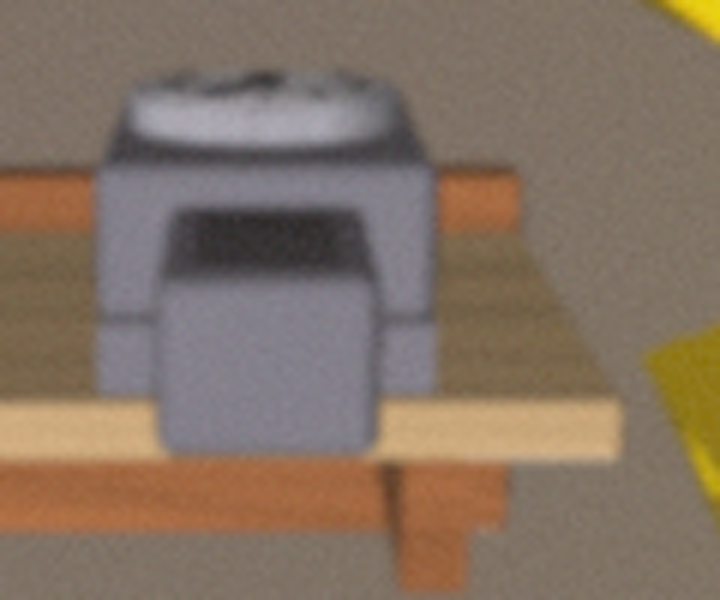

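```bash
python3 - <<'E'
from h import *
c=pickle.load(open('w1.pkl','rb'))
W=lambda u,v:(280+u/6-.4,120+v/6-.4)
print('head',onz(c,*W(269,363),.23),[onz(c,*W(*p),.23)[:2] for p in[(158,277),(380,277),(378,450),(160,450)]])
a=onz(c,*W(622,400),.175);b=onz(c,140,187,.175);print('panel',a,b,np.linalg.norm(a-b),np.degrees(np.arctan2(a[0]-b[0],b[1]-a[1])))
go(.5,-.306,.30,6)
E
```

```text
head [ 0.49969453 -0.30754583  0.23      ] [array([ 0.51162645, -0.28885632]), array([ 0.5153481 , -0.32315514]), array([ 0.48719364, -0.32651315]), array([ 0.48341611, -0.291781  ])]
panel [ 0.48407321 -0.37663023  0.175     ] [ 0.4534274  -0.10270854  0.175     ] 0.2756306608539414 6.383591302048156
t 1.75 shift [0.0007 0.0002 0.1013] turn [ 0.03 -0.    0.08]
```

Emit:
{"op": "jog_arm", "data": {
  "deltas": [0.001, 0.001, 0.05, 0, 0, 0.1, 1, 0.001, 0.001, 0.1, 0, 0, 0.1, 1, 0.001, 0.001, 0.14, 0, 0, 0.1, 1, 0.001, 0.001, 0.17, 0, 0, 0.1, 1, 0.001, 0.001, 0.19, 0, 0, 0.1, 1, 0.001, 0.001, 0.198, 0, 0, 0.1, 1, 0.001, 0.001, 0.198, 0, 0, 0.1, 1, 0.001, 0.001, 0.198, 0, 0, 0.1, 1]
}}

```text
time: 2.55
tool_pos: [0.5019, -0.3074, 0.2051]
tcp_rot: [3.135, 0.164, 0.005]
wrist_force: [-0.3, 0.7, 0.2]
width: 1.002
grip_force: 0.0
```

Emit:
{"op": "jog_arm", "data": {
  "deltas": [0, 0, 0, 0, 0, 0, -1, 0, 0, 0, 0, 0, 0, -1, 0, 0, 0, 0, 0, 0, -1, 0, 0, 0, 0, 0, 0, -1, 0, 0, 0, 0, 0, 0, -1, 0, 0, 0, 0, 0, 0, -1, 0, 0, 0, 0, 0, 0, -1, 0, 0, 0, 0, 0, 0, -1],
  "squeeze": 60
}}

```text
time: 3.35
tool_pos: [0.5011, -0.3062, 0.2031]
tcp_rot: [3.136, 0.165, 0.002]
wrist_force: [1.7, -0.8, 5.0]
width: 0.412
grip_force: 61.4
```

Emit:
{"op": "jog_arm", "data": {
  "deltas": [0, 0, -0.003, 0, 0, 0, -1, 0, 0, -0.006, 0, 0, 0, -1, 0, 0, -0.009, 0, 0, 0, -1, 0, 0, -0.012, 0, 0, 0, -1, 0, 0, -0.015, 0, 0, 0, -1, 0, 0, -0.018, 0, 0, 0, -1, 0, 0, -0.021, 0, 0, 0, -1, 0, 0, -0.021, 0, 0, 0, -1]
}}

```text
time: 4.15
tool_pos: [0.5004, -0.3044, 0.2212]
tcp_rot: [-3.134, -0.165, 0.001]
wrist_force: [4.5, 0.8, -6.3]
width: 0.42
grip_force: 61.4
```

Emit:
{"op": "jog_arm", "data": {
  "deltas": [0, 0, -0.001, 0, 0, 0, -1, 0, 0, -0.001, 0, 0, 0, -1, 0, 0, -0.001, 0, 0, 0, -1]
}}

```text
time: 4.45
tool_pos: [0.5003, -0.3045, 0.2222]
tcp_rot: [-3.134, -0.165, 0.001]
wrist_force: [5.2, 1.0, -7.0]
width: 0.414
grip_force: 61.3
```

```bash
python3 - <<'E'
from workcell import *
from h import *
s=readout.read_state();print(s['tool_pos'],s['wrist_force'])
t=read_camera('top');c=read_camera('scene');o=np.zeros((400,640,3),np.uint8)
o[:,:320]=cv2.resize(c['color'][180:280,220:300],(320,400));o[:,320:]=cv2.resize(t['color'][190:290,350:430],(320,400))
cv2.imwrite('pics/up.png',o)
E
```

```text
[ 0.50031719 -0.30452173  0.22220249] [ 5.24466682  1.0475855  -6.98780615]
```

View pics/up.png

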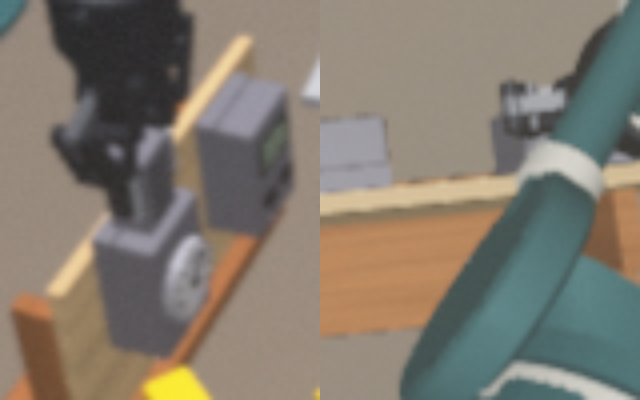

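The meter has risen with the gripper (its case top is now above the panel edge) and the counter hasn't moved. Now I'll draw it off.

Emit:
{"op": "jog_arm", "data": {
  "deltas": [0.003, 0, 0, 0, 0, 0, -1, 0.006, 0, 0, 0, 0, 0, -1, 0.009, 0, 0, 0, 0, 0, -1, 0.013, 0, 0, 0, 0, 0, -1, 0.018, 0, 0, 0, 0, 0, -1, 0.024, 0, 0, 0, 0, 0, -1, 0.032, 0, 0, 0, 0, 0, -1, 0.04, 0, 0, 0, 0, 0, -1]
}}

```text
time: 5.35
tool_pos: [0.541, -0.3016, 0.2244]
tcp_rot: [3.137, 0.165, 0.0]
wrist_force: [-0.5, 0.3, -4.2]
width: 0.414
grip_force: 61.5
```

Emit:
{"op": "jog_arm", "data": {
  "deltas": [0, 0, 0, 0, 0, 0, -1, 0, 0, 0, 0, 0, 0, -1]
}}

```text
time: 5.55
tool_pos: [0.5404, -0.3015, 0.2241]
tcp_rot: [-3.137, -0.166, 0.001]
wrist_force: [-0.5, 0.3, -4.8]
width: 0.416
grip_force: 61.6
```

Emit:
{"op": "jog_arm", "data": {
  "deltas": [0, 0, -0.03, 0, 0, 0, -1, 0, 0, -0.07, 0, 0, 0, -1, 0, 0, -0.11, 0, 0, 0, -1, 0, 0, -0.14, 0, 0, 0, -1, 0, 0, -0.15, 0, 0, 0, -1]
}}

```text
time: 6.05
tool_pos: [0.5413, -0.3025, 0.3795]
tcp_rot: [3.133, 0.165, 0.01]
wrist_force: [0.4, -1.0, -3.6]
width: 0.416
grip_force: 62.0
```

```bash
python3 - <<'E'
from h import *
go(.527,.2105,.374,6.2)
E
```

```text
t 6.05 shift [ 0.0396 -0.5117  0.0032] turn [ 0.28 -0.35 -0.18]
```

Emit:
{"op": "jog_arm", "data": {
  "deltas": [0.001, -0.01, 0, 0, 0, 0, -1, 0.003, -0.035, 0, 0, 0, 0, -1, 0.005, -0.07, 0, 0, 0, 0, -1, 0.008, -0.11, 0, 0, 0, 0, -1, 0.012, -0.15, 0, 0, 0, 0, -1, 0.015, -0.19, 0, 0, 0, 0, -1, 0.018, -0.23, 0, 0, 0, 0, -1, 0.021, -0.265, 0, 0, 0, 0, -1]
}}

```text
time: 6.85
tool_pos: [0.5312, -0.0332, 0.3707]
tcp_rot: [-3.135, -0.166, 0.009]
wrist_force: [0.6, 0.1, -4.7]
width: 0.412
grip_force: 61.8
```

```bash
python3 - <<'E'
from h import *
go(.527,.2105,.35,6.2)
E
```

```text
t 6.85 shift [ 0.0217 -0.2428  0.0211] turn [-0.12  0.31 -0.14]
```

Emit:
{"op": "jog_arm", "data": {
  "deltas": [0.003, -0.035, 0, 0, 0, 0, -1, 0.007, -0.075, 0, 0, 0, 0, -1, 0.01, -0.115, 0, 0, 0, 0, -1, 0.013, -0.155, 0, 0, 0, 0, -1, 0.017, -0.195, 0, 0, 0, 0, -1, 0.02, -0.225, 0, 0, 0, 0, -1, 0.022, -0.24, 0, 0, 0, 0, -1, 0.022, -0.243, 0, 0, 0, 0, -1]
}}

```text
time: 7.65
tool_pos: [0.5281, 0.2096, 0.3713]
tcp_rot: [3.136, 0.169, -0.007]
wrist_force: [0.1, -0.7, -4.8]
width: 0.415
grip_force: 62.2
```

Emit:
{"op": "jog_arm", "data": {
  "deltas": [0, 0, 0, 0, 0, 0, -1, 0, 0, 0, 0, 0, 0, -1, 0, 0, 0, 0, 0, 0, -1]
}}

```text
time: 7.95
tool_pos: [0.5297, 0.2068, 0.3741]
tcp_rot: [3.137, 0.163, -0.0]
wrist_force: [0.4, 0.3, -4.7]
width: 0.413
grip_force: 62.1
```

```bash
python3 - <<'E'
from workcell import *
from h import *
c=read_camera('scene');pickle.dump(c,open('s2.pkl','wb'));w=read_camera('wrist');pickle.dump(w,open('w2.pkl','wb'))
o=np.zeros((600,800,3),np.uint8);o[:400,:640]=w['color'];a=cv2.resize(c['color'][100:220,230:400],None,fx=1.66,fy=1.66)
o[400:400+min(200,a.shape[0]),:a.shape[1]]=a[:200];cv2.imwrite('pics/w2.png',o)
go(.527,.2105,.16,6.2)
E
```

```text
t 8.05 shift [-0.0025 -0.0038  0.2144] turn [ 0.01 -0.02 -0.26]
```

View pics/w2.png

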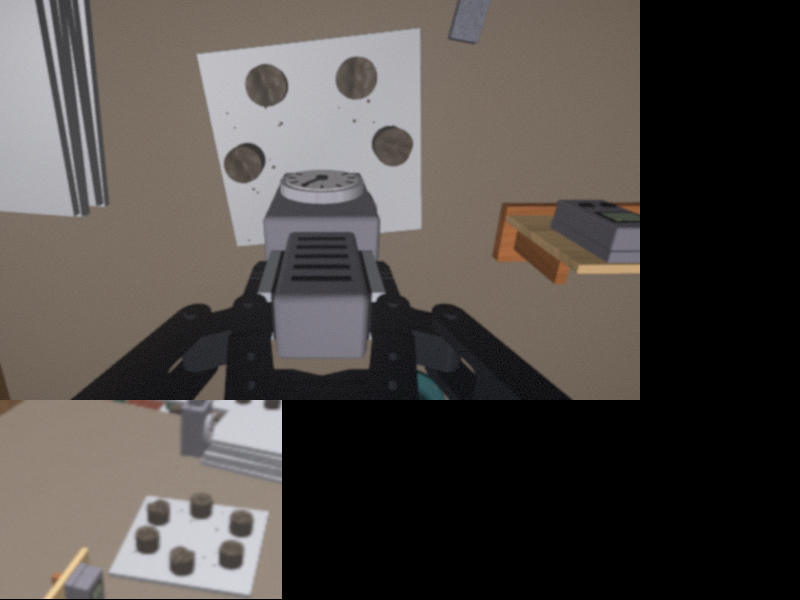

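The wrist view shows the meter held squarely by the head, with the dial at (322,183). Four blocks are visible, at (267,85), (356,77), (392,146) and (245,162). I'll use them to check the patch position.

```bash
python3 - <<'E'
from h import *
w=pickle.load(open('w2.pkl','rb'))
print([onz(w,*p,.048)[:2].round(4) for p in[(267,85),(356,77),(392,146),(245,162)]])
E
```

```text
[array([0.6095, 0.2868]), array([0.6315, 0.1712]), array([0.547 , 0.1083]), array([0.5026, 0.3129])]
```

These agree with the top view to within 4 mm. Lowering.

Emit:
{"op": "jog_arm", "data": {
  "deltas": [-0.002, -0.004, 0.02, 0, 0, 0, -1, -0.002, -0.004, 0.06, 0, 0, 0, -1, -0.002, -0.004, 0.1, 0, 0, 0, -1, -0.002, -0.004, 0.14, 0, 0, 0, -1, -0.002, -0.004, 0.175, 0, 0, 0, -1, -0.002, -0.004, 0.2, 0, 0, 0, -1, -0.002, -0.004, 0.212, 0, 0, 0, -1, -0.002, -0.004, 0.215, 0, 0, 0, -1]
}}

```text
time: 8.85
tool_pos: [0.5264, 0.2111, 0.1578]
tcp_rot: [3.136, 0.164, -0.004]
wrist_force: [0.1, -0.1, -5.0]
width: 0.41
grip_force: 61.9
```

Emit:
{"op": "jog_arm", "data": {
  "deltas": [0, 0, 0.002, 0, 0, 0, -1, 0, 0, 0.004, 0, 0, 0, -1, 0, 0, 0.006, 0, 0, 0, -1, 0, 0, 0.008, 0, 0, 0, -1, 0, 0, 0.009, 0, 0, 0, -1, 0, 0, 0.009, 0, 0, 0, -1]
}}

```text
time: 9.45
tool_pos: [0.5271, 0.2119, 0.1503]
tcp_rot: [-3.137, -0.165, -0.0]
wrist_force: [-0.1, 0.8, -4.6]
width: 0.417
grip_force: 61.9
```

Emit:
{"op": "jog_arm", "data": {
  "deltas": [0, 0, 0.001, 0, 0, 0, -1, 0, 0, 0.002, 0, 0, 0, -1, 0, 0, 0.003, 0, 0, 0, -1, 0, 0, 0.004, 0, 0, 0, -1, 0, 0, 0.004, 0, 0, 0, -1]
}}

```text
time: 9.95
tool_pos: [0.527, 0.2118, 0.146]
tcp_rot: [3.137, 0.165, -0.001]
wrist_force: [0.1, 0.0, -4.6]
width: 0.412
grip_force: 61.9
```

Emit:
{"op": "jog_arm", "data": {
  "deltas": [0, 0, 0.001, 0, 0, 0, -1, 0, 0, 0.0015, 0, 0, 0, -1, 0, 0, 0.002, 0, 0, 0, -1, 0, 0, 0.002, 0, 0, 0, -1]
}}

```text
time: 10.35
tool_pos: [0.5275, 0.2119, 0.1457]
tcp_rot: [-3.137, -0.165, -0.001]
wrist_force: [-2.3, -2.7, 4.9]
width: 0.416
grip_force: 63.3
```

The force has changed sign, so the meter is standing on the board. Release and retreat upward.

Emit:
{"op": "jog_arm", "data": {
  "deltas": [0, 0, 0, 0, 0, 0, 0, 0, 0, 0, 0, 0, 0, 0.5, 0, 0, 0, 0, 0, 0, 1, 0, 0, 0, 0, 0, 0, 1, 0, 0, 0, 0, 0, 0, 1, 0, 0, 0, 0, 0, 0, 1, 0, 0, 0, 0, 0, 0, 1]
}}

```text
time: 11.05
tool_pos: [0.5272, 0.2119, 0.1443]
tcp_rot: [-3.137, -0.165, 0.0]
wrist_force: [-0.3, -0.3, -1.0]
width: 1.003
grip_force: 0.0
```

Emit:
{"op": "jog_arm", "data": {
  "deltas": [0, 0, -0.02, 0, 0, 0, 1, 0, 0, -0.05, 0, 0, 0, 1, 0, 0, -0.08, 0, 0, 0, 1, 0, 0, -0.12, 0, 0, 0, 1, 0, 0, -0.16, 0, 0, 0, 1, 0, 0, -0.2, 0, 0, 0, 1, 0, 0, -0.2, 0, 0, 0, 1, 0, 0, -0.2, 0, 0, 0, 1]
}}

```text
time: 11.85
tool_pos: [0.5278, 0.2121, 0.346]
tcp_rot: [-3.136, -0.165, -0.005]
wrist_force: [0.4, 0.5, -0.8]
width: 0.998
grip_force: 0.0
```

```bash
python3 - <<'E'
from workcell import *
from h import *
c=read_camera('scene');w=read_camera('wrist');pickle.dump(w,open('w3.pkl','wb'))
o=np.zeros((600,800,3),np.uint8);o[:400,:640]=w['color'];a=cv2.resize(c['color'][140:260,230:400],None,fx=1.66,fy=1.66)
o[400:400+min(200,a.shape[0]),:a.shape[1]]=a[:200];cv2.imwrite('pics/w3.png',o)
print(readout.read_state()['tool_pos'],proj(w,[.527,.2105,.172]))
E
```

```text
[0.52649162 0.2115856  0.34272762] [322.26293653 180.9889548 ]
```

View pics/w3.png

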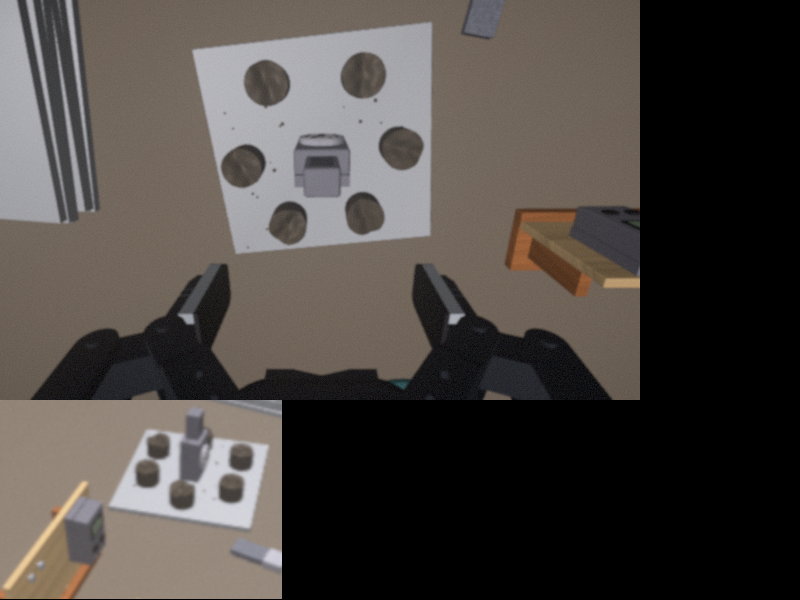

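The meter stands upright in the middle of the six blocks, with its head top at (322,181), where I predicted it. The counter still hangs in place and the gripper is clear.

```bash
python3 -c "
from workcell import *
print(finish_job())"
```

```text
the job is handed in; nothing more can be done
None
```

The humidity meter was slid up, drawn off its studs and stood upright in the middle of the bare patch, the counter still hangs in place, and the job was handed in at about 12 s; no verdict was returned.

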